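# Zero the balance and hold the flow cup over the receiving beaker

## Robot

A 6-joint arm with a two-finger parallel gripper is mounted at the origin on the work surface. World frame = base frame: x ahead of the robot, y to its left, z up, the work surface at z = 0. Lengths are in m, angles in degrees, forces in N, time in s.
With the tool pointing down it reaches from about 0.3 to 0.75 m from the base axis. Payload 8.5 kg.
Tool frame: the origin (TCP) lies on the centre line of the jaws, within the pads' length; the fingertips stand 19 mm ahead of it and the grasp point (between the pads) is the TCP (env.tcp_to_tips is the z of the fingertips in the tool frame, in m); z points along the fingers, y is the line along which they close (so a half turn about z gives the same grasp; the last joint's range is limited). The gripper opens to 85 mm and grips with 20 to 120 N. Pads are 22 mm wide; open, the fingers measure 114 mm over their backs; the gripper's body (76 mm by 85 mm) begins 54 mm behind the grasp point. The pads swing forward as they close: fully open they stand 13 mm farther back than shut.
Start: joints at [59.055, 21.807, 74.336, -0, 83.858, -12.336], TCP at [0.176, 0.521, 0.25] pointing down, gripper open.
Joint ranges: [-178.18, 178.18], [-50.72, 133.34], [12.68, 142.11], [-81.47, 261.47], [9.98, 163.14], [-165.26, 165.26]. Speed limits (degrees/s): [136.94, 136.94, 180, 180, 180, 180].

## Interface

Orientations are given as a 3x3 rotation matrix whose columns are the frame's x, y, z axes.
In Python, from rig import env gives the robot as it stands.
- The arm moves only by the tool servo_tool, never from a script. Its argument "steps" is a list of rows, each an object of numbers: "tx", "ty", "tz": the shift along the world's x, y, z in cm; "yaw": the turn about the world's z in degrees; "claw": the finger opening in cm, from 0 to 8.54. In form: [{"tx": .., "ty": .., "tz": .., "yaw": .., "claw": ..}, ...]. A call has 1 to 20 rows; each row shifts and turns the commanded pose from where the row before left it; what a row does not reach is not made up. A row lasts 1/10 s, in which the tool goes at most 50 mm and 8.59 degrees, less where a joint would pass 70% of its speed; a pose out of reach is approached as far as the arm can. A call with a gripper value outside its range is refused whole. The fingers move at their own pace and stop on an object; "newtons" is the grip in N (left out, the last holds). Time passes only in rows, so rows that do not move let the fingers close. It gives the time, the measured TCP pose, the force, the opening and the grip force at its end, in the units of the state.
- env.observe(): the state, without advancing time (a new reading comes with each control period).
- env.get_image(name): name is "scene" or "top"; returns (picture, depth): 480x640x3 uint8, red, green, blue; 480x640 float32, m along the optical axis (not along the pixel's ray), 0 where there is no reading.
- env.camera_model(name): a dict with "fovy" (degrees; the focal length in pixels is half the picture's height over the tangent of half this angle, whatever the lens; pixels are square), "cx", "cy" (the principal point, pixels), "T" (4x4, takes a point from camera to world coordinates). Camera axes: x right, y down, z forward; pixel columns grow to the right and rows downward; lengths in m; the calibration is good to about 2 mm. A picture is of the moment at which its call begins. camera_model takes no time and is no camera call.
- env.close_job(): hands the job in; it is judged then, once.
The state is a dict: "time_s": time; "q": joint angles; "qvel": joint speeds; "joint_efforts": joint torques, N m; "position": TCP position; "tool_rot": TCP orientation; "ft_force": force on the tool from outside, world axes, zero at the start; "wrist_torque": the same for the moment, N m; "grip_width": finger opening in m; "gripper_force": force on a finger pad.
Only numpy, scipy, OpenCV 4.12 (cv2) and the standard library are available. Lean on these libraries where they do the work, as an engineer would, in place of code of your own. Each camera call takes 0.05 s, during which the arm holds its last target. There are 200 camera calls.

## Task

Zero the balance, with its beaker on the pan, by pressing its push button fully down and letting it come up again. Then lift the brass flow cup out of its rest by its handle, carry it upright over the bottles to the balance, and finish while holding it still there, ready to drain: upright, nozzle centred over the beaker's mouth and about 15 mm above the rim. The cup must not touch the beaker, and everything else stays where it stands.

Things in the scene. Friction and masses are not known exactly. Their poses are not given: they have to be found in the camera images.
- balance: Laboratory balance, fixed: white box 270 mm deep (x), 200 mm wide (y), top 66 mm above the bench; round steel pan of 124 mm diameter, 78 mm above the bench, 35 mm towards +x of the box's centre; push button on top near the -x edge, which faces the robot. Stands left or right on the bench, turned a little. Origin: centre of underside, z up.
- pan (a point): Centre of the balance's weighing pan, on the pan's surface, 78 mm above the bench.
- tare (a joint): The balance's push button: 0 = up, 0.006 m = fully down (6 mm of travel, straight down). Spring return; about 5 N holds it down. Grey round button, 26 mm in diameter, its top about 88 mm above the bench, in a small grey housing at the balance's end nearest the robot.
- tare_top (a point): Centre of the top face of the push button; it goes down with the button. It is the place to press, straight down.
- beaker: Receiving beaker: open round stainless steel beaker without handle, 70 mm tall, 72 mm outer diameter at the rim, wall 3 mm, 0.15 kg, standing loose on the balance's pan, at most about 8 mm off the pan's centre. Origin: centre of its underside, z up.
- beaker_rim (a point): Centre of the mouth of the receiving beaker, in the plane of its rim, about 148 mm above the bench.
- flowcup: Flow cup, 0.13 to 0.25 kg. Brass: nozzle of 12 mm diameter widens to 30 mm at z = 30 mm; there a flat shoulder to the body, 46 mm diameter, open rim at z = 72 mm. Above it two thin wires at y = +-30 mm carry a black handle bar, 11 mm thick (x), 64 mm long (y), 16 mm tall, to be pinched across its thickness between the wires. Origin: centre of nozzle's lower end; z up, y along the bar.
- grip (a point): Middle of the flow cup's handle bar, 117 mm above the nozzle's end, on the cup's axis.
- rest: Rest of the flow cup, fixed: aluminium tube, 60 mm outer and 35 mm inner diameter, on a dark disc of 90 mm, 36 mm tall in all. The cup's shoulder sits on the tube, its nozzle inside, end 6 mm above the bench; it lifts straight out, clear after 30 mm. Stands on the other side of the bench from the balance. Origin: centre of underside.
- crate: Bystander: fixed grey bottle crate in the middle of the bench between the balance and the rest, 270 mm (x) by 90 mm (y), 60 mm tall, walls 5 mm, three compartments in a row along x. Origin: centre of its underside.
- bottle0: Bystander: amber bottle with a black cap, 62 mm diameter, 135 mm tall, standing loose in a compartment of the crate. Origin: centre of its underside, z up.
- bottle1: Bystander: white bottle with a black cap, 62 mm diameter, 128 mm tall, standing loose in a compartment of the crate. Origin: centre of its underside, z up.
- bottle2: Bystander: amber bottle with a black cap, 62 mm diameter, 135 mm tall, standing loose in a compartment of the crate. Origin: centre of its underside, z up.
- sparebeaker: Bystander: a second steel beaker of the same shape as the receiving beaker (70 mm tall, 72 mm diameter), empty, standing on the bench between the robot and the cup's rest. Not the target. Origin: centre of its underside.
- dish: Bystander: low steel dish, 84 mm diameter, 22 mm tall, on the bench beyond the cup's rest. Origin: centre of its underside.
- spoon: Bystander: steel spoon, 150 mm long, lying across the far part of the bench. Origin: on the bench under its middle; its length runs along x.

How it is judged (in metres and radians):
On the way, in this order (a step that is already met when the one before it is completed fails the run):
1. the balance's button is pressed fully down (over 5 mm of its 6 mm) while the cup is still in its rest (value of joint tare above 0.005 m and distance of flowcup from where it was at the start of the episode below 0.015 m), for 0.05 s.
2. the button is up again, the cup still in its rest (value of joint tare below 0.0012 m and distance of flowcup from where it was at the start of the episode below 0.015 m), for 0.1 s.
3. the cup is held by the fingers, lifted clear of its rest (z of flowcup in the frame of rest above 0.045 m and contact force between flowcup and the fingers above 0.5 N), for 0.2 s.
At the end, for the whole second after the job is handed in: Fingers hold the cup still, upright within 0.12 rad, nozzle within 10 mm of the beaker's axis and 5 to 28 mm above its rim, touching neither beaker nor balance; beaker untouched by the robot, on the pan within 25 mm of its centre; button up; bystanders within 25 mm of their start (horizontal distance between flowcup and beaker_rim below 0.01 m and z of flowcup in the frame of beaker_rim between 0.005 and 0.028 m and angle between flowcup's own z axis and vertical below 0.12 rad and linear speed of flowcup below 0.02 m/s and contact force between flowcup and the fingers above 0.5 N and contact force between each of flowcup, the arm, the fingers and beaker below 0.05 N and contact force between flowcup and balance below 0.05 N and horizontal distance between beaker and pan below 0.025 m and z of beaker in the frame of pan below 0.004 m and angle between beaker's own z axis and vertical below 0.05 rad and value of joint tare below 0.0012 m and distance of each of bottle0, bottle1, bottle2, sparebeaker, dish, spoon from where it was at the start of the episode below 0.025 m); the arm keeps its last pose, push and grip.
It fails at once if the flow cup touches the receiving beaker (over 0.3 N) (contact force between flowcup and beaker above 0.3 N).
It fails at once if the receiving beaker is shifted more than 15 mm (distance of beaker from where it was at the start of the episode above 0.015 m).
It fails at once if the flow cup is tipped more than 0.5 rad (angle between flowcup's own z axis and vertical above 0.5 rad).
It fails at once if a bystander is shifted more than 25 mm (distance of any of bottle0, bottle1, bottle2, sparebeaker, dish, spoon from where it was at the start of the episode above 0.025 m).
It also fails if it takes over 59 s, if anything falls off the work surface, if the arm or the gripper's body presses on something with over 40 N, if the wrist force passes 120 N, or if a joint passes its speed limit or range.

## Working session

There is one attempt and no reset: what is moved stays moved. The work goes in short steps, Python scripts to look and compute and a tool call to move; the robot and the scene stay as the last step left them, time stands still between calls to the robot, and variables do not carry over. Pictures are saved under pics/ and viewed, at most 10 in all, crops included, and the job is handed in when it is done.

Besides the shell and the picture viewer there is one more tool, called after ">>>" as name(argument=value, ...), one argument or row to a line, values as JSON. servo_tool: Moves the arm, as the interface text tells. Its arguments: {"type":"object","properties":{"steps":{"type":"array"},"newtons":{"type":"number"}},"required":["steps"]}

```bash
mkdir -p pics; cat > h.py <<'E'
from rig import env
import numpy as np, cv2
def cloud(name):
    im,d=env.get_image(name); c=env.camera_model(name)
    f=240/np.tan(np.radians(c["fovy"]/2)); v,u=np.mgrid[:480,:640]
    P=np.stack([(u-c["cx"])/f*d,(v-c["cy"])/f*d,d],-1)@c["T"][:3,:3].T+c["T"][:3,3]
    P[d==0]=np.nan
    return im,P
E
python3 - <<'E'
from h import *
s=env.observe(); print(s["time_s"],s["position"],s["tool_rot"],env.tcp_to_tips)
for n in("scene","top"):
    im,P=cloud(n); cv2.imwrite(f"pics/{n}0.png",im[...,::-1]); np.save(n+"0.npy",P)
    c=env.camera_model(n);print(n,c["fovy"],c["T"].round(3).tolist())
E
```

```text
0.0 [0.17536854 0.5210104  0.24970329] [[-9.47728364e-01  3.19077432e-01 -7.35616304e-04]
 [ 3.19078140e-01  9.47727588e-01 -1.24896140e-03]
 [ 2.98648468e-04 -1.41839523e-03 -9.99998949e-01]] 0.019
scene 45.04133646108657 [[-0.436, 0.723, -0.537, 1.113], [0.9, 0.342, -0.27, 0.258], [-0.011, -0.601, -0.8, 0.896], [0.0, 0.0, 0.0, 1.0]]
top 42.44817717434611 [[0.018, -0.992, 0.124, 0.436], [-1.0, -0.017, 0.012, -0.015], [-0.009, -0.124, -0.992, 1.423], [0.0, 0.0, 0.0, 1.0]]
```

View pics/scene0.png

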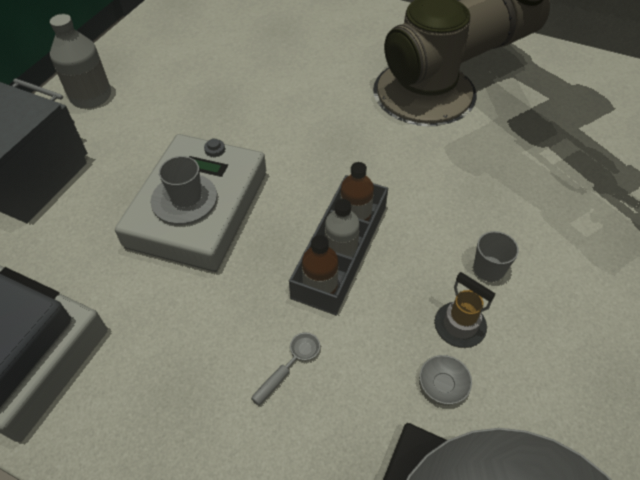

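View pics/top0.png

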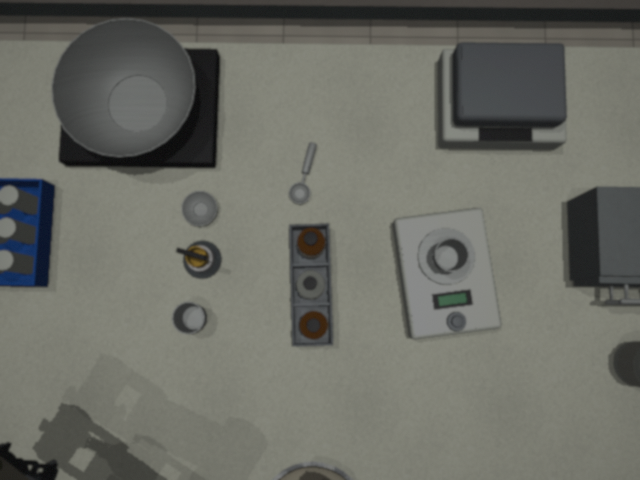

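The scene picture shows the button at (214,147), the beaker at (181,182), and the cup handle at (474,288). In the top picture they are at (456,321), (445,257) and (192,255). Now I'll measure from depth.

```bash
cat > m.py <<'E'
from h import *
def circ(p):
    A=np.c_[2*p,np.ones(len(p))]; s=np.linalg.lstsq(A,(p**2).sum(1),rcond=None)[0]
    return s[:2],np.sqrt(s[2]+s[0]**2+s[1]**2)
def box(P,u,v,r): return P[v-r:v+r,u-r:u+r].reshape(-1,3)
def sel(q,a,b): return q[(q[:,2]>a)&(q[:,2]<b)]
def rect(q):
    (c,s,a)=cv2.minAreaRect(q[:,:2].astype(np.float32)*1000); return np.round(c,1),np.round(s,1),round(a,1)
E
python3 - <<'E'
from m import *
T=np.load("top0.npy");S=np.load("scene0.npy")
for n,P,b,k,h in(("top",T,(456,321),(445,255),(192,255)),("scene",S,(214,147),(181,180),(474,288))):
    q=sel(box(P,*b,16),.082,.095); print(n,"button",len(q),np.median(q,0).round(4),rect(q))
    q=sel(box(P,*k,34),.143,.156); c=circ(q[:,:2]); print(" rim",len(q),np.median(q[:,2]),c, rect(q))
    q=sel(box(P,*h,28),.108,.14); print(" bar",len(q),np.median(q,0).round(4),q[:,2].min(),q[:,2].max(),rect(q))
    q=sel(box(P,*k,90),.060,.070); print(" box",len(q),np.median(q[:,2]),rect(q))
E
```

```text
top button 127 [ 0.44   -0.3053  0.0871] (array([ 437.9, -303.9]), array([31.7, 30.1]), 15.7)
 rim 182 0.14782566399755925 (array([ 0.57609508, -0.28228398]), np.float64(0.033945454878882106)) (array([ 576.7, -282.4]), array([69.5, 71. ]), 2.8)
 bar 167 [0.5699 0.2616 0.1301] 0.1142533766373306 0.1356837183559112 (array([570.7, 262.9]), array([65. , 11.1]), 75.5)
 box 7215 0.0658580177516579 (array([ 546.1, -290.5]), array([269. , 199.7]), 8.5)
scene button 110 [ 0.441  -0.3046  0.0875] (array([ 440.1, -306.1]), array([25.4, 27.8]), 16.6)
 rim 292 0.1469966808855968 (array([ 0.57665352, -0.28184522]), np.float64(0.034069446871992794)) (array([ 575.7, -282.3]), array([73.2, 69.6]), 37.7)
 bar 449 [0.5734 0.2642 0.1291] 0.10812434942325755 0.1345490639193283 (array([571.2, 264. ]), array([63.6, 12.9]), 75.1)
 box 7135 0.06608226395434791 (array([ 546.5, -289.6]), array([271.5, 201.6]), 8.4)
```

>>> servo_tool(
  steps=[
    {"tx": 2.3, "ty": -2.7, "yaw": -7.2, "claw": 0},
    {"tx": 2.3, "ty": -2.7, "yaw": -7.2, "claw": 0},
    {"tx": 2.3, "ty": -2.7, "yaw": -7.2, "claw": 0},
    {"tx": 2.3, "ty": -2.7, "yaw": -7.2, "claw": 0},
    {"tx": 2.3, "ty": -2.7, "yaw": -7.2, "claw": 0},
    {"tx": 2.3, "ty": -2.7, "yaw": -7.2, "claw": 0},
    {"tx": 2.3, "ty": -2.7, "yaw": -7.2, "claw": 0},
    {"tx": 2.3, "ty": -2.7, "yaw": -7.2, "claw": 0},
    {"tx": 2.3, "ty": -2.7, "yaw": -7.2, "claw": 0},
    {"tx": 2.3, "ty": -2.7, "yaw": -7.2, "claw": 0},
    {"tx": 2.3, "ty": -2.7, "yaw": -7.2, "claw": 0},
    {"tx": 2.3, "ty": -2.7, "yaw": -7.2, "claw": 0},
    {"ty": -3.6, "claw": 0},
    {"ty": -3.6, "claw": 0},
    {"ty": -3.6, "claw": 0},
    {"ty": -3.6, "claw": 0},
    {"ty": -3.6, "claw": 0},
    {"ty": -3.6, "claw": 0},
    {"ty": -3.6, "claw": 0},
    {"ty": -3.6, "claw": 0},
  ],
  newtons=30,
)

```text
invalid input at $.steps[0]: expected keys tx, ty, tz, yaw, claw
```

>>> servo_tool(
  steps=[
    {"tx": 2.3, "ty": -2.7, "tz": 0, "yaw": -7.2, "claw": 0},
    {"tx": 2.3, "ty": -2.7, "tz": 0, "yaw": -7.2, "claw": 0},
    {"tx": 2.3, "ty": -2.7, "tz": 0, "yaw": -7.2, "claw": 0},
    {"tx": 2.3, "ty": -2.7, "tz": 0, "yaw": -7.2, "claw": 0},
    {"tx": 2.3, "ty": -2.7, "tz": 0, "yaw": -7.2, "claw": 0},
    {"tx": 2.3, "ty": -2.7, "tz": 0, "yaw": -7.2, "claw": 0},
    {"tx": 2.3, "ty": -2.7, "tz": 0, "yaw": -7.2, "claw": 0},
    {"tx": 2.3, "ty": -2.7, "tz": 0, "yaw": -7.2, "claw": 0},
    {"tx": 2.3, "ty": -2.7, "tz": 0, "yaw": -7.2, "claw": 0},
    {"tx": 2.3, "ty": -2.7, "tz": 0, "yaw": -7.2, "claw": 0},
    {"tx": 2.3, "ty": -2.7, "tz": 0, "yaw": -7.2, "claw": 0},
    {"tx": 2.3, "ty": -2.7, "tz": 0, "yaw": -7.2, "claw": 0},
    {"tx": 0, "ty": -3.6, "tz": 0, "yaw": 0, "claw": 0},
    {"tx": 0, "ty": -3.6, "tz": 0, "yaw": 0, "claw": 0},
    {"tx": 0, "ty": -3.6, "tz": 0, "yaw": 0, "claw": 0},
    {"tx": 0, "ty": -3.6, "tz": 0, "yaw": 0, "claw": 0},
    {"tx": 0, "ty": -3.6, "tz": 0, "yaw": 0, "claw": 0},
    {"tx": 0, "ty": -3.6, "tz": 0, "yaw": 0, "claw": 0},
    {"tx": 0, "ty": -3.6, "tz": 0, "yaw": 0, "claw": 0},
    {"tx": 0, "ty": -3.6, "tz": 0, "yaw": 0, "claw": 0},
  ],
  newtons=30,
)

```text
time_s: 2.1
position: [0.4512, -0.0922, 0.2501]
tool_rot: [[0.259, 0.966, -0.0], [0.966, -0.259, 0.0], [0.0, -0.0, -1.0]]
ft_force: [0.5, 0.0, -0.3]
grip_width: 0.0001
gripper_force: 0.0
```

>>> servo_tool(
  steps=[
    {"tx": -0.2, "ty": -3.6, "tz": 0, "yaw": 0, "claw": 0},
    {"tx": -0.2, "ty": -3.6, "tz": 0, "yaw": 0, "claw": 0},
    {"tx": -0.2, "ty": -3.6, "tz": 0, "yaw": 0, "claw": 0},
    {"tx": -0.2, "ty": -3.6, "tz": 0, "yaw": 0, "claw": 0},
    {"tx": -0.2, "ty": -3.6, "tz": 0, "yaw": 0, "claw": 0},
    {"tx": -0.1, "ty": -3.3, "tz": 0, "yaw": 0, "claw": 0},
    {"tx": 0, "ty": 0, "tz": -3, "yaw": 0, "claw": 0},
    {"tx": 0, "ty": 0, "tz": -3, "yaw": 0, "claw": 0},
    {"tx": 0, "ty": 0, "tz": -3, "yaw": 0, "claw": 0},
    {"tx": 0, "ty": 0, "tz": -2, "yaw": 0, "claw": 0},
    {"tx": 0, "ty": 0, "tz": -1.6, "yaw": 0, "claw": 0},
    {"tx": 0, "ty": 0, "tz": 0, "yaw": 0, "claw": 0},
    {"tx": 0, "ty": 0, "tz": 0, "yaw": 0, "claw": 0},
  ],
)

```text
time_s: 3.4
position: [0.4406, -0.3039, 0.1246]
tool_rot: [[0.259, 0.966, -0.0], [0.966, -0.259, 0.0], [0.0, -0.0, -1.0]]
ft_force: [-0.2, -0.2, 0.2]
grip_width: 0.0002
gripper_force: 0.0
```

```bash
python3 - <<'E'
from m import *
im,P=cloud("scene"); cv2.imwrite("pics/press.png",cv2.resize(im[60:240,90:330,::-1],None,fx=3,fy=3))
E
```

```text
(no output)
```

View pics/press.png

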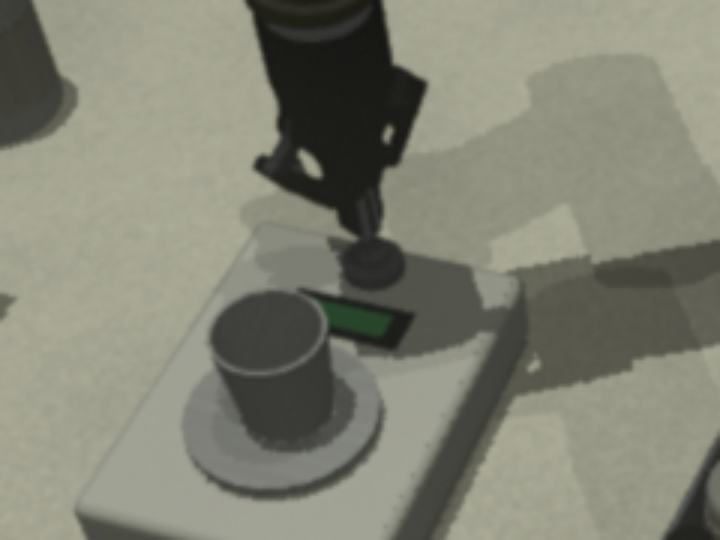

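The crop shows the closed fingertips at (368,235), directly above the button at (373,262). They clear the beaker, so I'll press.

>>> servo_tool(
  steps=[
    {"tx": 0, "ty": 0, "tz": -1, "yaw": 0, "claw": 0},
    {"tx": 0, "ty": 0, "tz": -0.5, "yaw": 0, "claw": 0},
    {"tx": 0, "ty": 0, "tz": -0.3, "yaw": 0, "claw": 0},
    {"tx": 0, "ty": 0, "tz": -0.3, "yaw": 0, "claw": 0},
    {"tx": 0, "ty": 0, "tz": -0.2, "yaw": 0, "claw": 0},
    {"tx": 0, "ty": 0, "tz": 0, "yaw": 0, "claw": 0},
    {"tx": 0, "ty": 0, "tz": 0, "yaw": 0, "claw": 0},
  ],
)

```text
time_s: 4.15
position: [0.4404, -0.3036, 0.1015]
tool_rot: [[0.259, 0.966, -0.0], [0.966, -0.259, 0.0], [0.0, -0.0, -1.0]]
ft_force: [-2.4, 2.0, 4.9]
grip_width: -0.0
gripper_force: 2.3
```

>>> servo_tool(
  steps=[
    {"tx": 0, "ty": 0, "tz": -0.1, "yaw": 0, "claw": 0},
    {"tx": 0, "ty": 0, "tz": -0.1, "yaw": 0, "claw": 0},
    {"tx": 0, "ty": 0, "tz": 0, "yaw": 0, "claw": 0},
  ],
)

```text
time_s: 4.45
position: [0.4405, -0.3037, 0.1008]
tool_rot: [[0.259, 0.966, 0.001], [0.966, -0.259, -0.001], [-0.001, 0.001, -1.0]]
ft_force: [-6.0, 5.5, 18.8]
grip_width: -0.0
gripper_force: 8.9
```

>>> servo_tool(
  steps=[
    {"tx": 0, "ty": 0, "tz": 0.5, "yaw": 0, "claw": 0},
    {"tx": 0, "ty": 0, "tz": 1, "yaw": 0, "claw": 0},
    {"tx": 0, "ty": 0, "tz": 2, "yaw": 0, "claw": 0},
    {"tx": 0, "ty": 0, "tz": 3, "yaw": 0, "claw": 0},
    {"tx": 0, "ty": 0, "tz": 3, "yaw": 0, "claw": 0},
    {"tx": 0, "ty": 0, "tz": 3, "yaw": 0, "claw": 0},
    {"tx": 0, "ty": 0, "tz": 2.5, "yaw": 0, "claw": 0},
    {"tx": 0.8, "ty": 3.5, "tz": 0, "yaw": 0, "claw": 5},
    {"tx": 0.8, "ty": 3.5, "tz": 0, "yaw": 0, "claw": 5},
    {"tx": 0.8, "ty": 3.5, "tz": 0, "yaw": 0, "claw": 5},
    {"tx": 0.8, "ty": 3.5, "tz": 0, "yaw": 0, "claw": 5},
    {"tx": 0.8, "ty": 3.5, "tz": 0, "yaw": 0, "claw": 5},
    {"tx": 0.8, "ty": 3.5, "tz": 0, "yaw": 0, "claw": 5},
    {"tx": 0.8, "ty": 3.5, "tz": 0, "yaw": 0, "claw": 5},
    {"tx": 0.8, "ty": 3.5, "tz": 0, "yaw": 0, "claw": 5},
    {"tx": 0.8, "ty": 3.5, "tz": 0, "yaw": 0, "claw": 5},
    {"tx": 0.8, "ty": 3.5, "tz": 0, "yaw": 0, "claw": 5},
    {"tx": 0.8, "ty": 3.5, "tz": 0, "yaw": 0, "claw": 5},
  ],
)

```text
time_s: 6.25
position: [0.5289, 0.0827, 0.2497]
tool_rot: [[0.259, 0.966, 0.001], [0.966, -0.259, -0.0], [0.0, 0.001, -1.0]]
ft_force: [0.3, -0.0, -0.2]
grip_width: 0.0502
gripper_force: 0.0
```

```bash
python3 - <<'E'
from m import *
im,P=cloud("scene"); print(env.observe()["position"])
q=sel(box(P,214,147,16),.078,.095); print(len(q),np.median(q,0).round(4),q[:,2].max())
q=sel(box(P,181,180,34),.143,.156); print(circ(q[:,:2]))
q=sel(box(P,474,288,28),.108,.14); print(np.median(q,0).round(4),rect(q))
E
```

```text
[0.52933184 0.08679952 0.24963103]
187 [ 0.4433 -0.302   0.0846] 0.09121882180330465
(array([ 0.57672817, -0.28177658]), np.float64(0.03413631048473714))
[0.573  0.2644 0.1292] (array([571.1, 264.1]), array([63.6, 13.4]), 74.7)
```

>>> servo_tool(
  steps=[
    {"tx": 0.8, "ty": 3.5, "tz": 0, "yaw": 0, "claw": 5},
    {"tx": 0.8, "ty": 3.5, "tz": 0, "yaw": 0, "claw": 5},
    {"tx": 0.8, "ty": 3.5, "tz": 0, "yaw": 0, "claw": 5},
    {"tx": 0.8, "ty": 3.5, "tz": 0, "yaw": 0, "claw": 5},
    {"tx": 0.9, "ty": 3.6, "tz": 0, "yaw": 0, "claw": 5},
    {"tx": 0, "ty": 0, "tz": 0, "yaw": 0, "claw": 5},
    {"tx": 0, "ty": 0, "tz": -3, "yaw": 0, "claw": 5},
    {"tx": 0, "ty": 0, "tz": -3, "yaw": 0, "claw": 5},
    {"tx": 0, "ty": 0, "tz": -2, "yaw": 0, "claw": 5},
    {"tx": 0, "ty": 0, "tz": 0, "yaw": 0, "claw": 5},
    {"tx": 0, "ty": 0, "tz": 0, "yaw": 0, "claw": 5},
  ],
)

```text
time_s: 7.4
position: [0.57, 0.2569, 0.1702]
tool_rot: [[0.259, 0.966, 0.001], [0.966, -0.259, 0.0], [0.0, 0.001, -1.0]]
ft_force: [-0.6, -0.6, 0.1]
grip_width: 0.0497
gripper_force: 0.0
```

```bash
python3 - <<'E'
from m import *
im,P=cloud("scene"); cv2.imwrite("pics/grip.png",cv2.resize(im[180:360,380:560,::-1],None,fx=3,fy=3)); print(env.observe()["position"])
q=sel(box(P,214,147,16),.082,.095); print(len(q),np.median(q,0).round(4))
E
```

```text
[0.57018577 0.25705412 0.17083911]
109 [ 0.4419 -0.3045  0.0877]
```

View pics/grip.png

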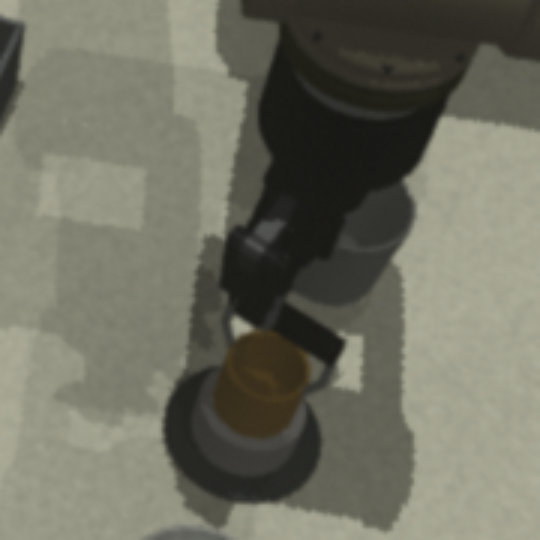

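The button is back up (top at 0.0877). The crop shows the fingers above the bar, offset towards -y: the bar is at (305,330) and the fingers at (265,290). I'll correct by +0.65 cm in y, then descend and close.

>>> servo_tool(
  steps=[
    {"tx": 0.1, "ty": 0.65, "tz": 0, "yaw": 0, "claw": 5},
    {"tx": 0, "ty": 0, "tz": 0, "yaw": 0, "claw": 5},
    {"tx": 0, "ty": 0, "tz": -1.5, "yaw": 0, "claw": 5},
    {"tx": 0, "ty": 0, "tz": -1.5, "yaw": 0, "claw": 5},
    {"tx": 0, "ty": 0, "tz": -1.2, "yaw": 0, "claw": 5},
    {"tx": 0, "ty": 0, "tz": -0.5, "yaw": 0, "claw": 5},
    {"tx": 0, "ty": 0, "tz": 0, "yaw": 0, "claw": 5},
    {"tx": 0, "ty": 0, "tz": 0, "yaw": 0, "claw": 5},
  ],
)

```text
time_s: 8.25
position: [0.5708, 0.2638, 0.1229]
tool_rot: [[0.259, 0.966, 0.001], [0.966, -0.259, 0.0], [0.001, 0.001, -1.0]]
ft_force: [0.3, 0.5, 0.4]
grip_width: 0.05
gripper_force: 0.0
```

>>> servo_tool(
  steps=[
    {"tx": 0, "ty": 0, "tz": 0, "yaw": 0, "claw": 2},
    {"tx": 0, "ty": 0, "tz": 0, "yaw": 0, "claw": 1.4},
    {"tx": 0, "ty": 0, "tz": 0, "yaw": 0, "claw": 0.5},
    {"tx": 0, "ty": 0, "tz": 0, "yaw": 0, "claw": 0},
    {"tx": 0, "ty": 0, "tz": 0, "yaw": 0, "claw": 0},
    {"tx": 0, "ty": 0, "tz": 0, "yaw": 0, "claw": 0},
    {"tx": 0, "ty": 0, "tz": 0, "yaw": 0, "claw": 0},
  ],
  newtons=50,
)

```text
time_s: 8.95
position: [0.5705, 0.2638, 0.1227]
tool_rot: [[0.259, 0.966, 0.0], [0.966, -0.259, 0.0], [0.0, 0.0, -1.0]]
ft_force: [-1.7, 0.2, 5.8]
grip_width: 0.0104
gripper_force: 50.4
```

>>> servo_tool(
  steps=[
    {"tx": 0, "ty": 0, "tz": 0.3, "yaw": 0, "claw": 0},
    {"tx": 0, "ty": 0, "tz": 0.6, "yaw": 0, "claw": 0},
    {"tx": 0, "ty": 0, "tz": 0.8, "yaw": 0, "claw": 0},
    {"tx": 0, "ty": 0, "tz": 0.8, "yaw": 0, "claw": 0},
    {"tx": 0, "ty": 0, "tz": 1, "yaw": 0, "claw": 0},
    {"tx": 0, "ty": 0, "tz": 1, "yaw": 0, "claw": 0},
    {"tx": 0, "ty": 0, "tz": 1, "yaw": 0, "claw": 0},
    {"tx": 0, "ty": 0, "tz": 1.5, "yaw": 0, "claw": 0},
    {"tx": 0, "ty": 0, "tz": 2, "yaw": 0, "claw": 0},
    {"tx": 0, "ty": 0, "tz": 2.5, "yaw": 0, "claw": 0},
    {"tx": 0, "ty": 0, "tz": 2.5, "yaw": 0, "claw": 0},
    {"tx": 0, "ty": 0, "tz": 2.5, "yaw": 0, "claw": 0},
    {"tx": 0, "ty": 0, "tz": 2.5, "yaw": 0, "claw": 0},
    {"tx": 0, "ty": 0, "tz": 1.5, "yaw": 0, "claw": 0},
    {"tx": 0, "ty": 0, "tz": 0.5, "yaw": 0, "claw": 0},
    {"tx": 0, "ty": 0, "tz": 0, "yaw": 0, "claw": 0},
    {"tx": 0, "ty": 0, "tz": 0, "yaw": 0, "claw": 0},
  ],
)

```text
time_s: 10.65
position: [0.5703, 0.2637, 0.3313]
tool_rot: [[0.259, 0.966, -0.002], [0.966, -0.259, -0.0], [-0.001, -0.002, -1.0]]
ft_force: [0.1, -0.2, -1.9]
grip_width: 0.0102
gripper_force: 49.6
```

```bash
python3 - <<'E'
from m import *
im,P=cloud("scene"); p=env.observe()["position"]; print(p)
cv2.imwrite("pics/lift.png",im[120:400,300:620,::-1]); 
d=np.linalg.norm(P[...,:2]-p[:2],axis=-1); m=(d<.05)&(P[...,2]>.15)&(P[...,2]<.3); q=P[m]
for z in np.arange(.2,.3,.01):
    s=sel(q,z,z+.01); print(round(z,3),len(s),(s[:,:2].mean(0)-p[:2]).round(4) if len(s) else "")
print(q[:,2].min())
E
```

```text
[0.57028801 0.26368035 0.33120494]
0.2 0 
0.21 16 [ 0.0046 -0.0003]
0.22 13 [ 0.0051 -0.0003]
0.23 0 
0.24 100 [0.0067 0.0002]
0.25 287 [ 0.0023 -0.0003]
0.26 288 [0.0031 0.0001]
0.27 284 [ 0.0041 -0.0005]
0.28 323 [0.0071 0.0003]
0.29 46 [ 0.0018 -0.0027]
0.2129791360066252
```

View pics/lift.png

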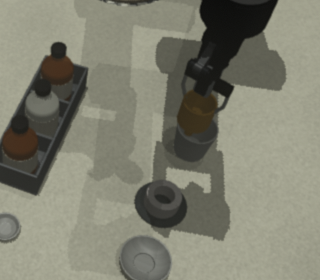

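The crop shows the cup hanging upright at (197,110), clear of the rest, with the nozzle on the tool axis at z of about 0.214. Now I'll traverse above the bottles.

>>> servo_tool(
  steps=[
    {"tx": 0, "ty": -0.7, "tz": 0, "yaw": 0, "claw": 0},
    {"tx": 0, "ty": -1.4, "tz": 0, "yaw": 0, "claw": 0},
    {"tx": 0, "ty": -2.1, "tz": 0, "yaw": 0, "claw": 0},
    {"tx": 0, "ty": -2.5, "tz": 0, "yaw": 0, "claw": 0},
    {"tx": 0, "ty": -2.5, "tz": 0, "yaw": 0, "claw": 0},
    {"tx": 0, "ty": -2.5, "tz": 0, "yaw": 0, "claw": 0},
    {"tx": 0, "ty": -2.5, "tz": 0, "yaw": 0, "claw": 0},
    {"tx": 0, "ty": -2.5, "tz": 0, "yaw": 0, "claw": 0},
    {"tx": 0, "ty": -2.5, "tz": 0, "yaw": 0, "claw": 0},
    {"tx": 0, "ty": -2.5, "tz": 0, "yaw": 0, "claw": 0},
    {"tx": 0, "ty": -2.5, "tz": 0, "yaw": 0, "claw": 0},
    {"tx": 0, "ty": -2.5, "tz": 0, "yaw": 0, "claw": 0},
    {"tx": 0, "ty": -2.5, "tz": 0, "yaw": 0, "claw": 0},
    {"tx": 0, "ty": -2.5, "tz": 0, "yaw": 0, "claw": 0},
    {"tx": 0, "ty": -2.5, "tz": 0, "yaw": 0, "claw": 0},
    {"tx": 0, "ty": -2.5, "tz": 0, "yaw": 0, "claw": 0},
    {"tx": 0, "ty": -2.5, "tz": 0, "yaw": 0, "claw": 0},
    {"tx": 0, "ty": -2.5, "tz": 0, "yaw": 0, "claw": 0},
    {"tx": 0, "ty": -2.5, "tz": 0, "yaw": 0, "claw": 0},
    {"tx": 0, "ty": -2.5, "tz": 0, "yaw": 0, "claw": 0},
  ],
)

```text
time_s: 12.7
position: [0.5696, -0.2052, 0.3322]
tool_rot: [[0.26, 0.966, -0.0], [0.966, -0.26, -0.0], [-0.0, -0.0, -1.0]]
ft_force: [1.3, 0.1, -1.9]
grip_width: 0.0102
gripper_force: 49.5
```

>>> servo_tool(
  steps=[
    {"tx": 0.2, "ty": -2.2, "tz": 0, "yaw": 0, "claw": 0},
    {"tx": 0.2, "ty": -2, "tz": 0, "yaw": 0, "claw": 0},
    {"tx": 0.2, "ty": -1.6, "tz": 0, "yaw": 0, "claw": 0},
    {"tx": 0, "ty": -1, "tz": 0, "yaw": 0, "claw": 0},
    {"tx": 0, "ty": -0.4, "tz": 0, "yaw": 0, "claw": 0},
    {"tx": 0, "ty": 0, "tz": 0, "yaw": 0, "claw": 0},
    {"tx": 0, "ty": 0, "tz": 0, "yaw": 0, "claw": 0},
    {"tx": 0, "ty": 0, "tz": 0, "yaw": 0, "claw": 0},
  ],
)

```text
time_s: 13.5
position: [0.5766, -0.2745, 0.3326]
tool_rot: [[0.258, 0.966, 0.0], [0.966, -0.258, -0.0], [0.0, 0.0, -1.0]]
ft_force: [0.3, -0.6, -0.7]
grip_width: 0.0103
gripper_force: 49.5
```

```bash
cat > n.py <<'E'
from m import *
import sys
im,P=cloud("scene"); o=env.observe(); p=o["position"]; print(o["time_s"],p)
cv2.imwrite("pics/%s.png"%sys.argv[1],cv2.resize(im[40:240,90:310,::-1],None,fx=3,fy=3)); 
zn=p[2]-.117
d=np.linalg.norm(P[...,:2]-p[:2],axis=-1); q=P[d<.06]
b=sel(q,zn+.034,zn+.07); print("body",len(b),circ(b[:,:2]))
for a,e in((.034,.05),(.05,.068)): print(circ(sel(q,zn+a,zn+e)[:,:2]))
n=sel(q,zn-.004,zn+.006);n=n[np.linalg.norm(n[:,:2]-p[:2],axis=1)<.02]; print("nozzle",len(n),n.mean(0),n[:,2].min() if len(n) else "")
r=sel(q,.143,.151); print("rim",len(r),np.median(r[:,2]),circ(r[:,:2]),rect(r))
E
python3 n.py over
```

```text
13.55 [ 0.5765824  -0.2745953   0.33254221]
body 770 (array([ 0.57922826, -0.27351759]), np.float64(0.02147877263557365))
(array([ 0.57921559, -0.27362987]), np.float64(0.021512552468280217))
(array([ 0.57922789, -0.27347481]), np.float64(0.021460323452567997))
nozzle 16 [ 0.58051796 -0.27169058  0.21836198] 0.2159297272953642
rim 290 0.14700752450208449 (array([ 0.57661761, -0.28171042]), np.float64(0.034139557359759)) (array([ 576.6, -282.3]), array([72.6, 71.5]), 8.1)
```

View pics/over.png

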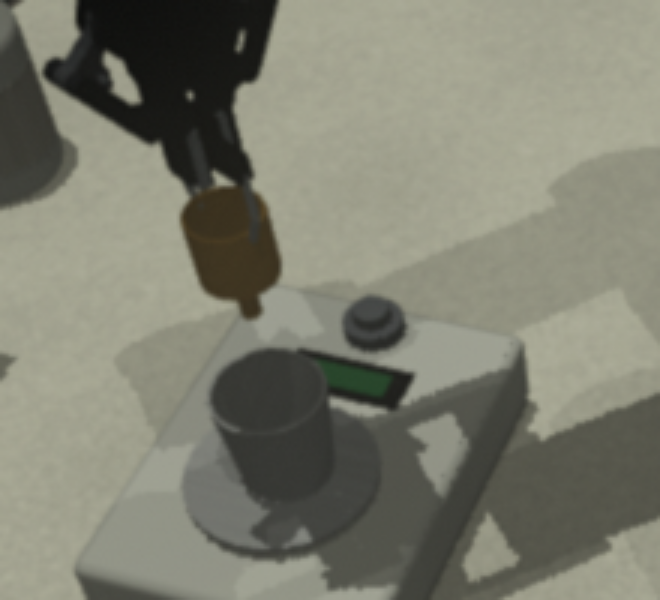

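The crop shows the cup upright at (235,240), with the beaker's mouth at (270,390) and the button up at (373,312). The nozzle needs about -0.1 cm in x, -0.8 cm in y and -5.2 cm in z.

>>> servo_tool(
  steps=[
    {"tx": -0.1, "ty": -0.4, "tz": 0, "yaw": 0, "claw": 0},
    {"tx": 0, "ty": -0.4, "tz": 0, "yaw": 0, "claw": 0},
    {"tx": 0, "ty": 0, "tz": 0, "yaw": 0, "claw": 0},
    {"tx": 0, "ty": 0, "tz": -1, "yaw": 0, "claw": 0},
    {"tx": 0, "ty": 0, "tz": -1, "yaw": 0, "claw": 0},
    {"tx": 0, "ty": 0, "tz": -1, "yaw": 0, "claw": 0},
    {"tx": 0, "ty": 0, "tz": -1, "yaw": 0, "claw": 0},
    {"tx": 0, "ty": 0, "tz": -0.7, "yaw": 0, "claw": 0},
    {"tx": 0, "ty": 0, "tz": -0.3, "yaw": 0, "claw": 0},
    {"tx": 0, "ty": 0, "tz": 0, "yaw": 0, "claw": 0},
    {"tx": 0, "ty": 0, "tz": 0, "yaw": 0, "claw": 0},
    {"tx": 0, "ty": 0, "tz": 0, "yaw": 0, "claw": 0},
    {"tx": 0, "ty": 0, "tz": 0, "yaw": 0, "claw": 0},
  ],
)

```text
time_s: 14.85
position: [0.5756, -0.2833, 0.2827]
tool_rot: [[0.259, 0.966, 0.001], [0.966, -0.259, -0.0], [-0.0, 0.001, -1.0]]
ft_force: [0.1, 0.3, -1.3]
grip_width: 0.0101
gripper_force: 49.5
```

```bash
python3 n.py final
```

```text
14.9 [ 0.57555382 -0.28330489  0.28261272]
body 696 (array([ 0.57822554, -0.28227934]), np.float64(0.02136182201208526))
(array([ 0.57823137, -0.28231902]), np.float64(0.021400974249161757))
(array([ 0.57818928, -0.28222858]), np.float64(0.02134880836955002))
nozzle 15 [ 0.58029318 -0.28050714  0.1687191 ] 0.16347045935035087
rim 252 0.147423834962417 (array([ 0.57689637, -0.2814335 ]), np.float64(0.03386226146396022)) (array([ 576.6, -281.7]), array([69.8, 69.6]), 37.3)
```

View pics/final.png

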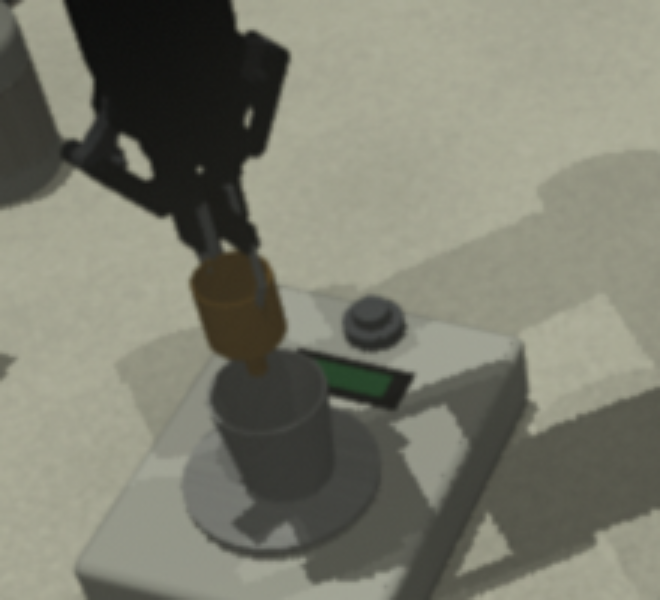

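The final crop shows the nozzle tip at (258,370) above the beaker's mouth at (270,390). It is centred within about 2 mm and about 17 mm above the rim, and the button is up. Handing in.

```bash
python3 -c "
from rig import env
print(env.close_job())"
```

```text
the job is handed in; nothing more can be done
None
```

I pressed the balance's button fully down and it came back up; the cup is now held upright over the beaker, nozzle within about 2 mm of centre and about 17 mm above the rim. The job is handed in; no verdict was returned.

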